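# Turn the gate wheel's high spot to the pointer

## Task

Two steel gate wheels lie flat on turning stands on the workshop bench, and one of the stands has a fixed pointer at the wheel's rim. Turn that wheel slowly (never faster than half a turn a second) by its upright crank handle until the middle of its high spot, the lump of weld standing out from the rim, is at the pointer's tip, and leave it standing there, ready for grinding. Leave the other wheel as it is.

Things in the scene. Friction and masses are not known exactly. Their poses are not given: they have to be found in the camera images.
- wheel: wheel to turn: flat-lying steel disc, 160 mm across, 30 thick, on a fixed stand. Origin on its vertical axle at the top face, 100 mm above the bench; z up; x points to the middle of the high spot, a weld lump of the same steel, 40 mm long, 16 mm out of the rim. Turns either way, no stops, about 2.5 N at the handle; stays where left. All but the handle is under 107 mm high.
- pointer_tip (a point): tip of the fixed steel pointer, aimed level at the axle of the wheel to turn from outside its rim: 99 mm from the axle, 87 mm above the bench. The lump passes it with 3 mm to spare. Its post stands 143 to 157 mm from the axle; the pointer's highest part is 94 mm above the bench.
- handle (a point): centre of the crank handle on the wheel to turn: upright round black sleeve, 22 mm in diameter, 58 mm tall (104 to 162 mm above the bench, this point at 134), 50 mm from the axle, 120 degrees counter-clockwise (seen from above) from the high spot. It spins freely on its pin, so a gripper holding it can keep its own direction while the wheel turns.
- spare_handle (a point): centre of the same kind of crank handle on the other wheel, 50 mm from that wheel's axle. That wheel, with its lump and stand, has the same sizes but no pointer, and must not be turned.
Mind the look-alikes: they are no part of the job. Leave any red look-alike of the part that bears wheel alone.

How it is judged:
By the outcome, as a careful person would: the job done as asked, in the order asked, and still so for the second after the job is handed in, with the robot touching nothing.
It also fails if it takes over 42 s, if anything falls off the work surface, if the arm or the gripper's body presses on something with over 40 N, if the wrist force passes 120 N, or if a joint passes its speed limit or range.

## Robot

A 6-joint arm with a two-finger parallel gripper is mounted at the origin on the work surface. World frame = base frame: x ahead of the robot, y to its left, z up, the work surface at z = 0. Lengths are in m, angles in degrees, forces in N, time in s.
With the tool pointing down it reaches from about 0.4 to 0.825 m from the base axis. Payload 7 kg.
Tool frame: the origin (TCP) lies on the centre line of the jaws, within the pads' length; the fingertips stand 17 mm ahead of it and the grasp point (between the pads) lies 2 mm behind it; y points along the fingers, z is the direction in which the jaws open and shut, and the axes are right-handed (so a half turn about y gives the same grasp; the last joint's range is limited). The gripper opens to 88 mm and grips with 3 to 60 N. Pads are 19 mm wide; open, the fingers measure 130 mm over their backs; the gripper's body (78 mm by 193 mm) begins 47 mm behind the grasp point.
Start: joints at [80.793, 20.546, 0.682, 0, -70.136, -16.507], TCP at [0.293, 0.608, 0.213] pointing down, gripper open.
Joint ranges: [-176.03, 176.03], [-82.01, 121.73], [-58.28, 71.71], [-173.87, 95.51], [-174.79, -0.11], [-173.66, 173.66]. Speed limits (degrees/s): [136.94, 136.94, 172.46, 180, 180, 180].

## Interface

Orientations are given as [roll, pitch, yaw] about the fixed x, y, z axes, in that order (R = Rz(yaw) Ry(pitch) Rx(roll)).
In Python, from plant import r, capture, camera_info gives the robot as it stands. The module is installed in compiled form; this text tells all that it offers.
- The arm moves only by the tool apply_moves, never from a script. Its argument "deltas" is a list of rows, each an object of numbers: "tx", "ty", "tz": the shift along the tool's x, y, z in m; "turn": the turn about the tool's y in rad; "gripper": the finger opening in m, from 0 to 0.0876. A call has 1 to 5 rows; each row is the pose to reach, as a shift and turn from the pose commanded when the call began, along the tool's axes at that moment; what a row does not reach only later rows make up. A row lasts 1/10 s, in which the tool goes at most 50 mm and 8.59 degrees, less where a joint would pass 70% of its speed; a pose out of reach is approached as far as the arm can. A call with a gripper value outside its range is refused whole. The fingers move at their own pace and stop on an object; "newtons" is the grip in N (left out, the last holds). Time passes only in rows, so rows that repeat a pose let the fingers close. It gives the time, the measured TCP pose, the force and the opening at its end, in the units of the state.
- r.get_state(): the state, without advancing time (a new reading comes with each control period).
- capture(name): name is "scene" or "top" or "wrist"; returns (picture, depth): 400x640x3 uint8, red, green, blue; 400x640 float32, m along the optical axis (not along the pixel's ray), 0 where there is no reading.
- camera_info(name): a dict with "K" (3x3 intrinsics, pixels), "k1" (the pictures are not rectified: a ray, as slopes to the right and down, at radius r is drawn at 1 + k1 r^2 times it, then the intrinsics apply), "eye" and "orientation" of the camera in the world; the wrist camera has in their place "tool_from_camera" (4x4, takes a point from camera to tool coordinates, whose origin is the TCP and whose axes are the tool frame's). Camera axes: x right, y up, looking along -z (the intrinsics and any distortion apply to the point x, -y, -z); pixel columns grow to the right and rows downward; lengths in m; the calibration is good to about 2 mm. A picture is of the moment at which its call begins: read the wrist's pose just before it. camera_info takes no time and is no camera call.
- r.close_job(): hands the job in, once; it reports no verdict.
The state is a dict: "time_s": time; "joints": joint angles; "qd": joint speeds; "joint_torque": joint torques, N m; "tcp_pos": TCP position; "eef_rot": TCP orientation; "contact_force": force on the tool from outside, world axes, zero at the start; "moment": the same for the moment, N m; "gripper_width": finger opening in m.
Only numpy, scipy, OpenCV 4.12 (cv2) and the standard library are available. Lean on these libraries where they do the work, as an engineer would, in place of code of your own. Each camera call takes 0.05 s, during which the arm holds its last target.

## Working session

There is one attempt and no reset: what is moved stays moved. The work goes in short steps, Python scripts to look and compute and a tool call to move; the robot and the scene stay as the last step left them, time stands still between calls to the robot, and variables do not carry over. Pictures are saved under pics/ and viewed, and the job is handed in when it is done.

Besides the shell and the picture viewer there is one more tool, called by a JSON object that holds its "op" and its "data", one argument or row to a line. apply_moves: Moves the arm, as the interface text tells. Its arguments: {"type":"object","properties":{"deltas":{"type":"array","items":{"type":"object","properties":{"tx":{"type":"number"},"ty":{"type":"number"},"tz":{"type":"number"},"turn":{"type":"number"},"gripper":{"type":"number"}}}},"newtons":{"type":"number"}},"required":["deltas"]}

```bash
mkdir -p pics
cat > h.py <<'E'
import numpy as np, cv2
from plant import r, capture, camera_info
from scipy.spatial.transform import Rotation as R
def save(n,im): cv2.imwrite('pics/'+n+'.png',cv2.cvtColor(im,cv2.COLOR_RGB2BGR))
E
python3 - <<'E'
from h import *
for n in ('scene','top'):
    im,d=capture(n); save(n+'1',im); np.savez('pics/'+n+'1.npz',im=im,d=d)
    print(n,camera_info(n))
print(camera_info('wrist')); print(r.get_state())
E
```

```text
scene {'K': array([[403.64700236,   0.        , 313.13568913],
       [  0.        , 403.64700236, 196.62527855],
       [  0.        ,   0.        ,   1.        ]]), 'k1': 0.004700283084795, 'eye': array([1.14352547, 0.1340628 , 0.83986821]), 'orientation': array([44.18542586, -0.3419323 , 98.10830739])}
top {'K': array([[377.82634202,   0.        , 312.53780551],
       [  0.        , 377.82634202, 201.4296178 ],
       [  0.        ,   0.        ,   1.        ]]), 'k1': -0.07232103130562186, 'eye': array([0.31385286, 0.04820737, 1.20873662]), 'orientation': array([  5.0994669 ,  -0.97091323, -90.35444212])}
{'K': array([[287.63252509,   0.        , 318.1499721 ],
       [  0.        , 287.63252509, 199.0164958 ],
       [  0.        ,   0.        ,   1.        ]]), 'k1': -0.0032073389749930374, 'tool_from_camera': array([[-1.02815217e-03, -9.68510902e-01, -2.48969026e-01,
        -6.66634227e-02],
       [-1.67906242e-03,  2.48970479e-01, -9.68509619e-01,
        -1.71639694e-01],
       [ 9.99998062e-01, -5.77740731e-04, -1.88216980e-03,
        -2.82970799e-05],
       [ 0.00000000e+00,  0.00000000e+00,  0.00000000e+00,
         1.00000000e+00]])}
{'time_s': 0.1, 'joints': array([ 8.07934512e+01,  2.05888387e+01,  6.37833985e-01, -1.64876154e-02,
       -7.01361650e+01, -1.65081736e+01]), 'qd': array([ 0.0694133 , -0.17356997,  0.14868546, -0.02180288, -0.07245975,
       -0.00060821]), 'joint_torque': array([-1.35461280e-03, -5.84165025e+01,  2.93752956e+01,  7.01539725e+00,
        1.01999397e-02, -5.23724441e-05]), 'tcp_pos': array([0.2926958 , 0.60771895, 0.21169428]), 'eef_rot': array([-8.99120189e+01,  9.91040467e-03,  1.54279671e+02]), 'contact_force': array([-0.06651851,  0.10295326,  0.67282035]), 'moment': array([-0.0261161 ,  0.0273535 , -0.00956386]), 'gripper_width': 0.08771958907839289}
```

View pics/scene1.png

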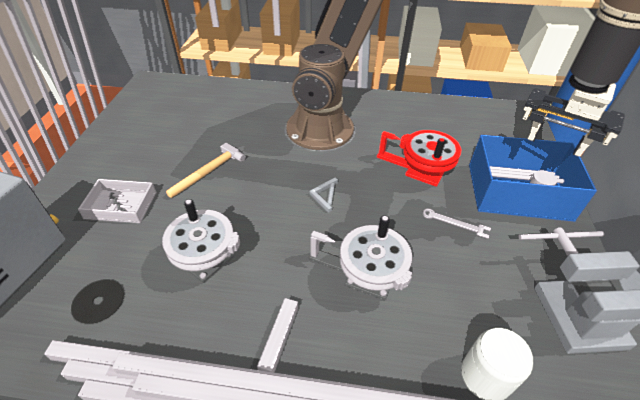

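View pics/top1.png

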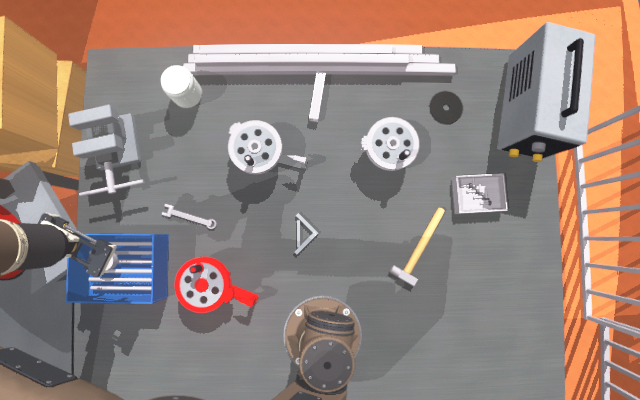

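The scene shows three wheels. The grey wheel at top (255,147) / scene (376,257) has a pointer post beside it at top (297,160). The grey wheel at top (391,143) has no pointer, so it is the spare. The red one at top (203,284) is the look-alike. The first fits the description, and I'll confirm it in an enlarged crop.

Run:
```python
from h import *
a=np.load('pics/top1.npz')['im'][105:200,210:330]; b=np.load('pics/scene1.npz')['im'][205:305,300:425]
a=cv2.resize(a,(480,380),interpolation=cv2.INTER_CUBIC)
b=cv2.resize(b,(475,380),interpolation=cv2.INTER_CUBIC)
save('crop_top',a); save('crop_scene',b)
```

```text
(no output)
```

View pics/crop_top.png

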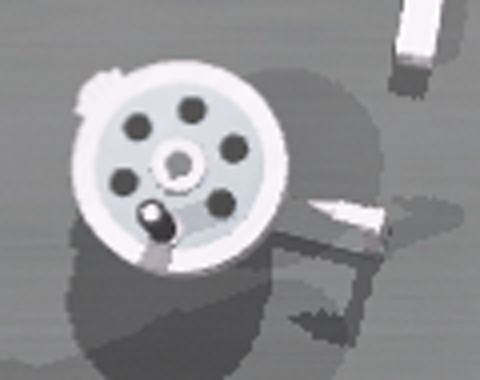

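View pics/crop_scene.png

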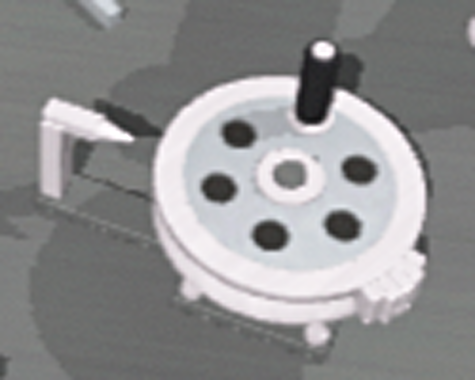

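The crops confirm it: the pointer tip (top about (287,156)) aims at this wheel's axle. The lump is at about (235,128) and the handle at about (248,158). Now to measure them.

```bash
cat >> h.py <<'E'
from scipy.optimize import least_squares
def ray(cam,px,st=None):
    c=camera_info(cam); K=c['K']
    px=np.atleast_2d(np.array(px,float))
    s=np.stack([(px[:,0]-K[0,2])/K[0,0],(px[:,1]-K[1,2])/K[1,1]],1); u=s.copy()
    for _ in range(20): u=s/(1+c['k1']*(u**2).sum(1,keepdims=True))
    d=np.stack([u[:,0],-u[:,1],-np.ones(len(u))],1)
    if cam=='wrist':
        T=c['tool_from_camera']; Rt=R.from_euler('xyz',st['eef_rot'],degrees=True).as_matrix()
        return st['tcp_pos']+Rt@T[:3,3], d@(Rt@T[:3,:3]).T
    return c['eye'], d@R.from_euler('xyz',c['orientation'],degrees=True).as_matrix().T
def onz(cam,px,z,st=None):
    e,d=ray(cam,px,st); return e+d*((z-e[2])/d[:,2:3])
def ang(v): return np.degrees(np.arctan2(v[1],v[0]))
E
python3 - <<'E'
from h import *
T=lambda x,y:(210+(x+.5)/4-.5,105+(y+.5)/4-.5); S=lambda x,y:(300+(x+.5)/3.8-.5,205+(y+.5)/3.8-.5)
ax=onz('top',[T(178,163)],.1)[0]; axs=onz('scene',[S(290,174)],.1)[0]
t=onz('top',[T(308,203)],.087)[0]; ts=onz('scene',[S(134,139)],.087)[0]
h=onz('top',[T(152,210)],.162)[0]; hs=onz('scene',[S(322,50)],.162)[0]
l=onz('top',[T(97,90)],.1)[0]; ls=onz('scene',[S(398,272)],.1)[0]
for n,a,p,L,H in (('top',ax,t,l,h),('scene',axs,ts,ls,hs)):
    print(n,a,'tip',p,np.hypot(*(p-a)[:2]),ang(p-a),'lump',L,np.hypot(*(L-a)[:2]),ang(L-a),'handle',H,np.hypot(*(H-a)[:2]),ang(H-a))
# spare
sp=onz('top',[(393,143)],.1)[0]; print('spare',sp)
d=np.load('pics/top1.npz')['d']; print(d[146,254], d[155,287])
E
```

```text
top [0.58167652 0.20234294 0.1       ] tip [0.55360458 0.1058455  0.087     ] 0.10049771308162367 -106.22016843317085 lump [0.63809656 0.26397037 0.1       ] 0.08355334586690681 47.52583184501771 handle [0.5330891 0.2116685 0.162    ] 0.04947426993446198 169.13514565730975
scene [0.57830623 0.20171792 0.1       ] tip [0.55556237 0.1064791  0.087     ] 0.09791688191902262 -103.43117875861968 lump [0.63817093 0.26444907 0.1       ] 0.08671205016532071 46.33940614500752 handle [0.53253018 0.21164144 0.162     ] 0.04683933081964669 167.76844480757063
spare [ 0.58838211 -0.21486402  0.1       ]
1.120474 1.224997
```

Both views agree: the axle is near (0.580,0.202), the tip bears about -105°, the lump about 47° and the handle about 168°. The handle's lead over the lump comes out at 121°, against 120° given. I'll move above the handle and refine with the wrist camera.

{"op": "apply_moves", "data": {
  "deltas": [
    {"tx": -0.038, "tz": 0.025},
    {"tx": -0.077, "tz": 0.05},
    {"tx": -0.116, "tz": 0.076},
    {"tx": -0.155, "tz": 0.101},
    {"tx": -0.194, "tz": 0.127}
  ]
}}

```text
invalid input at $.deltas[0]: expected keys tx, ty, tz, turn, gripper
```

{"op": "apply_moves", "data": {
  "deltas": [
    {"tx": -0.038, "tz": 0.025},
    {"tx": -0.077, "tz": 0.05},
    {"tx": -0.116, "tz": 0.076},
    {"tx": -0.155, "tz": 0.101},
    {"tx": -0.193, "tz": 0.126}
  ]
}}

```text
invalid input at $.deltas[0]: expected keys tx, ty, tz, turn, gripper
```

{"op": "apply_moves", "data": {
  "deltas": [
    {"tx": 0},
    {"tx": 0},
    {"tx": 0}
  ]
}}

```text
invalid input at $.deltas[0]: expected keys tx, ty, tz, turn, gripper
```

Run:
```python
from h import *
s=r.get_state(); im,d=capture('wrist'); save('w1',im); import pickle; pickle.dump((s,im,d),open('pics/w1.pkl','wb'))
print(s['time_s'],s['tcp_pos'],s['eef_rot'],s['joints'])
```

```text
0.1 [0.2926958  0.60771895 0.21169428] [-8.99120189e+01  9.91040467e-03  1.54279671e+02] [ 8.07934512e+01  2.05888387e+01  6.37833985e-01 -1.64876154e-02
 -7.01361650e+01 -1.65081736e+01]
```

View pics/w1.png

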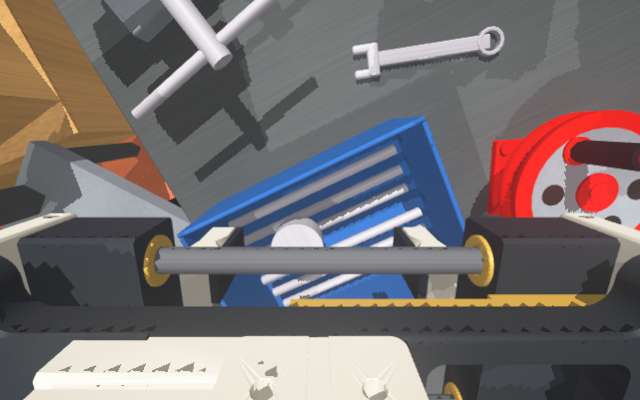

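The moves need all five keys in each row, and nothing moved. This wrist view (taken at the start pose) shows the gripper covering rows below about 220. So I'll view from 0.13 m short of the axle along tool x.

{"op": "apply_moves", "data": {
  "deltas": [
    {"tx": -0.034, "ty": 0, "tz": 0.027, "turn": 0, "gripper": 0.0876},
    {"tx": -0.068, "ty": 0, "tz": 0.054, "turn": 0, "gripper": 0.0876},
    {"tx": -0.102, "ty": 0, "tz": 0.081, "turn": 0, "gripper": 0.0876},
    {"tx": -0.136, "ty": 0, "tz": 0.108, "turn": 0, "gripper": 0.0876},
    {"tx": -0.17, "ty": 0, "tz": 0.135, "turn": 0, "gripper": 0.0876}
  ]
}}

```text
time_s: 0.65
tcp_pos: [0.3878, 0.411, 0.2124]
eef_rot: [-90.0, -0.0, 154.3]
contact_force: [0.7, 0.0, 0.2]
gripper_width: 0.0873
```

{"op": "apply_moves", "data": {
  "deltas": [
    {"tx": -0.034, "ty": 0, "tz": 0.027, "turn": 0, "gripper": 0.0876},
    {"tx": -0.068, "ty": 0, "tz": 0.054, "turn": 0, "gripper": 0.0876},
    {"tx": -0.102, "ty": 0, "tz": 0.081, "turn": 0, "gripper": 0.0876},
    {"tx": -0.135, "ty": 0, "tz": 0.106, "turn": 0, "gripper": 0.0876},
    {"tx": -0.135, "ty": 0, "tz": 0.106, "turn": 0, "gripper": 0.0876}
  ]
}}

```text
time_s: 1.15
tcp_pos: [0.4641, 0.2549, 0.2126]
eef_rot: [-90.0, 0.0, 154.1]
contact_force: [0.3, 0.2, -0.2]
gripper_width: 0.0876
```

{"op": "apply_moves", "data": {
  "deltas": [
    {"tx": 0, "ty": 0, "tz": 0, "turn": 0, "gripper": 0.0876},
    {"tx": 0, "ty": 0, "tz": 0, "turn": 0, "gripper": 0.0876},
    {"tx": 0, "ty": 0, "tz": 0, "turn": 0, "gripper": 0.0876}
  ]
}}

```text
time_s: 1.45
tcp_pos: [0.4627, 0.2595, 0.2124]
eef_rot: [-90.0, -0.0, 154.4]
contact_force: [0.1, 0.4, -0.5]
gripper_width: 0.0878
```

Run:
```python
from h import *
s=r.get_state(); im,d=capture('wrist'); save('w2',im); import pickle; pickle.dump((s,im,d),open('pics/w2.pkl','wb'))
print(s['time_s'],s['tcp_pos'],s['eef_rot'],s['joints'])
```

```text
1.45 [0.46273218 0.25953563 0.21244718] [-8.99930369e+01 -7.49094223e-03  1.54354452e+02] [ 5.04758025e+01  6.92620099e+00 -1.74721120e+01 -6.15097064e-03
 -6.56102438e+01  1.38811905e+01]
```

View pics/w2.png

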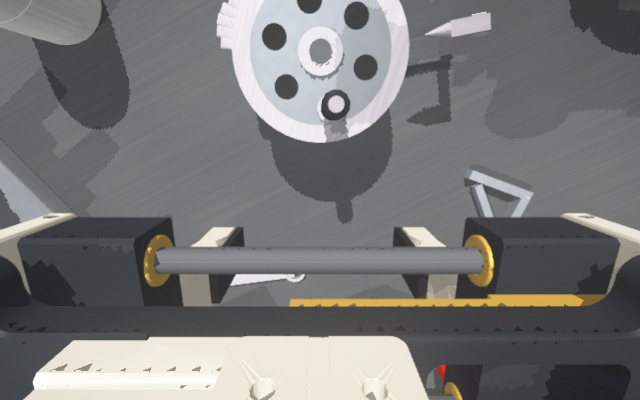

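The wrist view shows the axle at (321,50), the handle top at (336,104), the lump at about (224,22) and the pointer tip at (425,36).

Run:
```python
from h import *
import pickle
s,im,d=pickle.load(open('pics/w2.pkl','rb'))
save('w2c',cv2.resize(im[0:150,200:440],None,fx=3.2,fy=3.2,interpolation=cv2.INTER_CUBIC))
f=lambda p,z:onz('wrist',[p],z,s)[0]
a=f((321,50.5),.1);t=f((425.5,35.5),.087);h=f((336,104),.162)
for p in((218,3),(218,10),(220,22),(226,45),(223,25)):
  l=f(p,.1);print(p,l,np.hypot(*(l-a)[:2]),ang(l-a))
print('axle',a,'tip',t,np.hypot(*(t-a)[:2]),ang(t-a),'handle',h,np.hypot(*(h-a)[:2]),ang(h-a))
```

```text
(218, 3) [0.65291614 0.26433014 0.1       ] 0.09716594086889878 41.5914665530941
(218, 10) [0.64825753 0.26706908 0.1       ] 0.09563820174236323 44.67280841328666
(220, 22) [0.63939526 0.2702431  0.1       ] 0.0919600162176733 49.9686994745319
(226, 45) [0.62111376 0.27473953 0.1       ] 0.08533239515381165 61.38484738830711
(223, 25) [0.63619978 0.26905471 0.1       ] 0.08901062415017914 51.051702847076164
axle [0.58024603 0.19982995 0.1       ] tip [0.55241586 0.10502578 0.087     ] 0.0988045923425362 -106.35982782874393 handle [0.53055436 0.21204613 0.162     ] 0.051171254026046366 166.18832645758528
```

View pics/w2c.png

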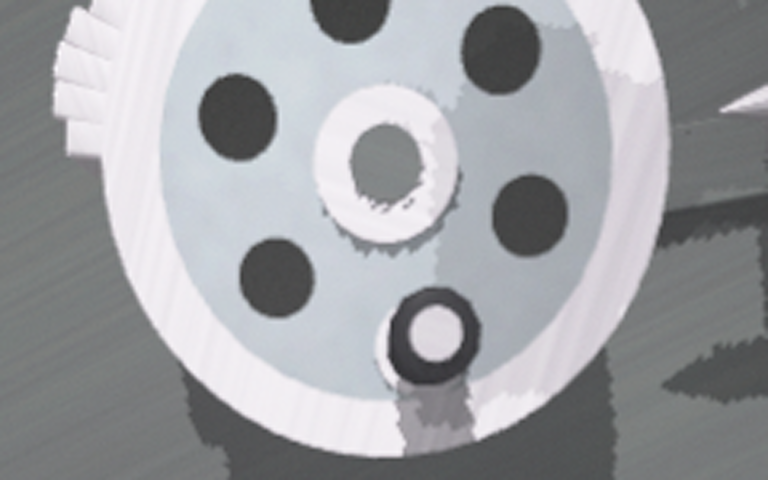

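The wrist view agrees with the others to within about 2 mm. I'll go over the handle at (0.531,0.212), lower to TCP z 0.134 (fingertips at 0.117, clear of 0.107) and grip.

{"op": "apply_moves", "data": {
  "deltas": [
    {"tx": -0.041, "ty": 0, "tz": 0.007, "turn": 0, "gripper": 0.0876},
    {"tx": -0.082, "ty": 0, "tz": 0.0134, "turn": 0, "gripper": 0.0876},
    {"tx": -0.082, "ty": 0, "tz": 0.0134, "turn": 0, "gripper": 0.0876},
    {"tx": -0.082, "ty": 0, "tz": 0.0134, "turn": 0, "gripper": 0.0876}
  ]
}}

```text
time_s: 1.9
tcp_pos: [0.5313, 0.2111, 0.2119]
eef_rot: [-89.9, -0.0, 154.2]
contact_force: [0.3, 0.4, 0.3]
gripper_width: 0.0878
```

{"op": "apply_moves", "data": {
  "deltas": [
    {"tx": 0, "ty": 0.02, "tz": 0, "turn": 0, "gripper": 0.0876},
    {"tx": 0, "ty": 0.04, "tz": 0, "turn": 0, "gripper": 0.0876},
    {"tx": 0, "ty": 0.06, "tz": 0, "turn": 0, "gripper": 0.0876},
    {"tx": 0, "ty": 0.078, "tz": 0, "turn": 0, "gripper": 0.0876},
    {"tx": 0, "ty": 0.078, "tz": 0, "turn": 0, "gripper": 0.0876}
  ]
}}

```text
time_s: 2.4
tcp_pos: [0.5289, 0.2112, 0.1323]
eef_rot: [-89.8, -0.1, 154.4]
contact_force: [-0.3, -0.5, -0.5]
gripper_width: 0.0877
```

Run:
```python
from h import *
s=r.get_state(); im,d=capture('scene'); save('s3',cv2.resize(im[150:320,280:470],None,fx=3,fy=3))
print(s['time_s'],s['tcp_pos'],s['eef_rot'],s['contact_force'],s['joints'])
```

```text
2.4 [0.52890357 0.21116072 0.13228793] [-8.97904572e+01 -1.38042554e-01  1.54361875e+02] [-0.32890771 -0.52045884 -0.45208451] [ 4.14120702e+01  1.46255466e+01 -1.89562185e+01 -5.43517722e-02
 -5.66650297e+01  2.29800231e+01]
```

View pics/s3.png

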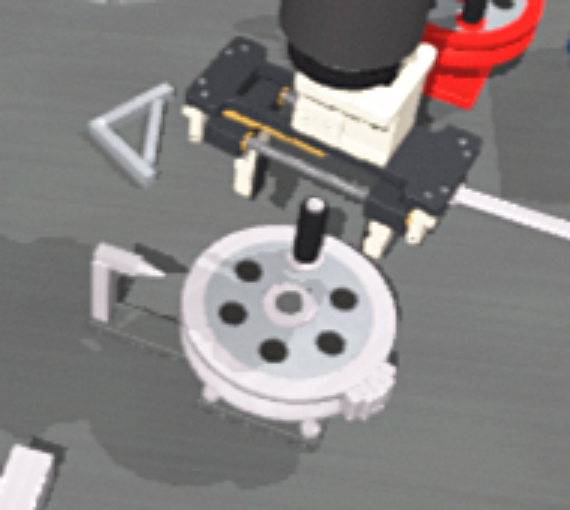

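The handle looks slightly in front of the fingers, so I'll check by projecting the expected points into this view.

Run:
```python
from h import *
s=r.get_state(); im,d=capture('scene'); 
c=camera_info('scene'); M=R.from_euler('xyz',c['orientation'],degrees=True).as_matrix()
def pj(p):
    q=M.T@(np.array(p)-c['eye']); return c['K'][0,0]*q[0]/-q[2]+c['K'][0,2], c['K'][1,1]*q[1]/q[2]+c['K'][1,2]
Rt=R.from_euler('xyz',s['eef_rot'],degrees=True).as_matrix()
big=cv2.resize(im[150:320,280:470],None,fx=3,fy=3)
print(s['tcp_pos'])
for off in([0,0.017,.044],[0,.017,-.044],[0,.017,0],[0,0,0]):
    p=pj(s['tcp_pos']+Rt@np.array(off)); q=((p[0]-280)*3,(p[1]-150)*3); print(off,q); cv2.circle(big,(int(q[0]),int(q[1])),3,(255,0,0),-1)
for z in(.104,.162):
    p=pj([.531,.212,z]); q=((p[0]-280)*3,(p[1]-150)*3);print('h',q); cv2.circle(big,(int(q[0]),int(q[1])),3,(0,255,0),-1)
save('s4',big)
im,d=capture('wrist'); save('w4',im)
```

```text
[0.52993241 0.21150134 0.13389498]
[0, 0.017, 0.044] (np.float64(254.9896070348388), np.float64(214.99815559011358))
[0, 0.017, -0.044] (np.float64(357.21171513117554), np.float64(264.53102794201885))
[0, 0.017, 0] (np.float64(305.1818173480322), np.float64(239.31935569841454))
[0, 0, 0] (np.float64(308.0646985295112), np.float64(225.11703902796316))
h (np.float64(303.7080193789127), np.float64(251.0362016948609))
h (np.float64(313.5953203603991), np.float64(201.8794410808566))
```

View pics/s4.png

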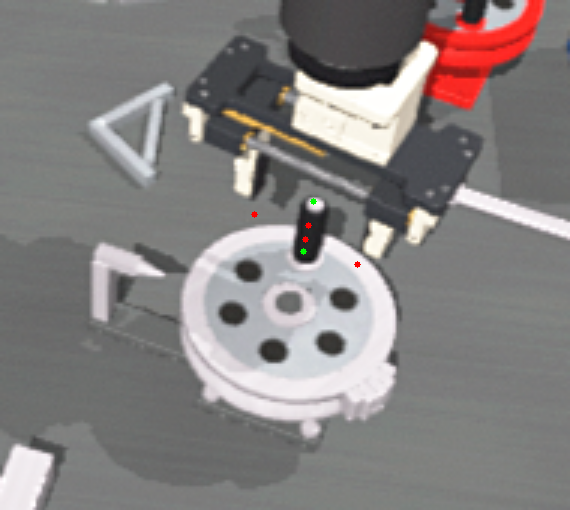

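View pics/w4.png

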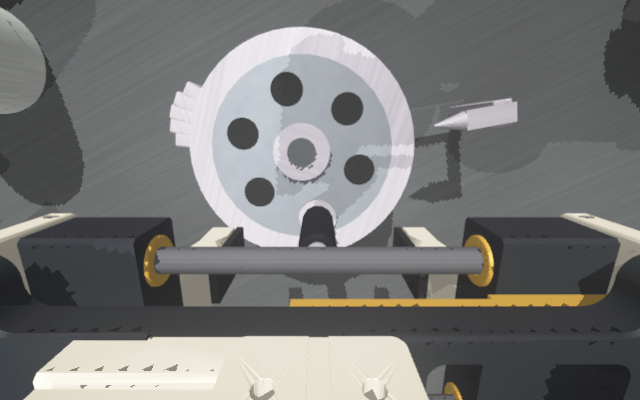

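The drawn fingertips are about 5 px higher than projected. I'll measure them in 3D with the scene depth.

Run:
```python
from h import *
im,d=capture('scene')
cr=im[195:245,350:420]; save('s5',cv2.resize(cr,None,fx=10,fy=10,interpolation=cv2.INTER_NEAREST))
e,_=ray('scene',[(0,0)])
def P(x,y):
    return e+ray('scene',[(x,y)])[1][0]*d[y,x]
for x,y in((361,208),(361,210),(361,212),(361,214),(405,228),(405,230),(404,232),(405,234),(404,226),(385,218),(384,220),(383,225),(383,230)):
    print(x,y,im[y,x],P(x,y).round(4))
print(r.get_state()['tcp_pos'])
```

```text
361 208 [250 246 235] [0.5182 0.158  0.1703]
361 210 [251 247 236] [0.5188 0.1585 0.1643]
361 212 [252 249 239] [0.5186 0.1592 0.1574]
361 214 [237 229 206] [0.5188 0.1598 0.1509]
405 228 [250 245 232] [0.565  0.2548 0.1727]
405 230 [250 246 235] [0.566  0.2557 0.1673]
404 232 [251 247 236] [0.5648 0.255  0.1589]
405 234 [255 255 242] [0.5674 0.2576 0.1558]
404 226 [234 226 203] [0.5657 0.2515 0.1797]
385 218 [250 245 248] [0.5342 0.2129 0.1634]
384 220 [135 130 134] [0.5394 0.2109 0.1622]
383 225 [36 37 38] [0.5451 0.2102 0.1516]
383 230 [37 37 38] [0.5437 0.2126 0.1328]
[0.53152712 0.21194369 0.13584537]
```

View pics/s5.png

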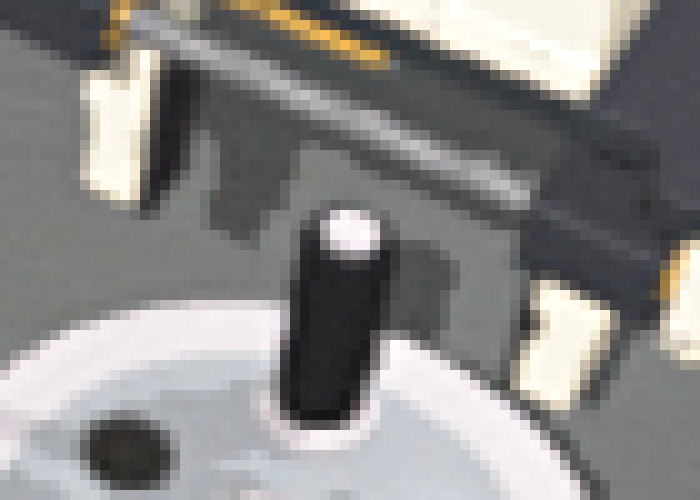

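Run:
```python
from h import *
for i in range(2):
    s=r.get_state(); im,d=capture('wrist')
    print(s['time_s'],s['tcp_pos'],s['contact_force'],s['joints'],s['qd'].round(2))
e,dd=ray('wrist',[(205,160),(400,150),(300,50),(300,122),(318,208),(318,246)],s)
for (x,y),v in zip([(205,160),(400,150),(300,50),(300,122),(318,208),(318,246)],dd): print(x,y,(e+v*d[y,x]).round(4),d[y,x])
im,d=capture('scene'); e,_=ray('scene',[(0,0)])
for x in (358,360,361,362):
    print(x,[(y,(e+ray('scene',[(x,y)])[1][0]*d[y,x]).round(3).tolist()) for y in range(208,219,1)])
```

```text
2.6 [0.53152712 0.21194369 0.13584537] [-0.96784419  0.44146378  0.94702643] [ 4.13364485e+01  1.44576077e+01 -1.86943500e+01  2.20341919e-02
 -5.67451788e+01  2.30021794e+01] [-0.41 -0.23  0.1  -0.07  0.14  0.  ]
2.65 [0.53158812 0.21181437 0.13590409] [0.20342564 0.50609327 0.30433816] [ 4.13174044e+01  1.44479717e+01 -1.86960517e+01  1.47305239e-02
 -5.67384320e+01  2.30051792e+01] [-0.32  0.03 -0.13 -0.1   0.23  0.07]
205 160 [0.6049 0.2668 0.0998] 0.20728248
400 150 [0.5507 0.1373 0.0994] 0.20595533
300 50 [0.6403 0.1727 0.0987] 0.19038405
300 122 [0.5989 0.1932 0.101 ] 0.19960564
318 208 [0.5399 0.2076 0.1102] 0.20546862
318 246 [0.5343 0.2103 0.1627] 0.156078
358 [(208, [0.355, 0.156, -0.006]), (209, [0.364, 0.156, -0.0]), (210, [0.368, 0.156, -0.0]), (211, [0.372, 0.156, 0.0]), (212, [0.373, 0.157, -0.003]), (213, [0.379, 0.157, -0.001]), (214, [0.382, 0.157, -0.002]), (215, [0.387, 0.157, -0.0]), (216, [0.388, 0.158, -0.002]), (217, [0.393, 0.158, -0.001]), (218, [0.397, 0.158, -0.001])]
360 [(208, [0.518, 0.156, 0.169]), (209, [0.519, 0.156, 0.168]), (210, [0.518, 0.156, 0.
[... 208 characters left out ...]
02]), (218, [0.397, 0.164, 0.0])]
361 [(208, [0.521, 0.158, 0.173]), (209, [0.518, 0.158, 0.167]), (210, [0.519, 0.159, 0.165]), (211, [0.518, 0.159, 0.16]), (212, [0.519, 0.159, 0.157]), (213, [0.52, 0.159, 0.156]), (214, [0.519, 0.16, 0.151]), (215, [0.387, 0.166, 0.001]), (216, [0.389, 0.166, -0.001]), (217, [0.392, 0.166, -0.001]), (218, [0.393, 0.166, -0.004])]
362 [(208, [0.521, 0.16, 0.174]), (209, [0.52, 0.16, 0.17]), (210, [0.52, 0.161, 0.166]), (211, [0.521, 0.161, 0.164]), (212, [0.519, 0.161, 0.158]), (213, [0.522, 0.162, 0.158]), (214, [0.522, 0.162, 0.155]), (215, [0.386, 0.168, 0.001]), (216, [0.386, 0.169, -0.003]), (217, [0.39, 0.169, -0.003]), (218, [0.395, 0.169, -0.001])]
```

The pose is right: the wheel face reads z 0.099–0.101 and the handle sits centred between the fingers. With the jaws open, the tips stand higher than the text suggests, so they probably swing forward as they close. Even at the stated 17 mm they'd be at 0.118, which is clear, so I'll close and watch.

{"op": "apply_moves", "data": {
  "deltas": [
    {"tx": 0, "ty": 0, "tz": 0, "turn": 0, "gripper": 0.06},
    {"tx": 0, "ty": 0, "tz": 0, "turn": 0, "gripper": 0.045},
    {"tx": 0, "ty": 0, "tz": 0, "turn": 0, "gripper": 0.032},
    {"tx": 0, "ty": 0, "tz": 0, "turn": 0, "gripper": 0.032},
    {"tx": 0, "ty": 0, "tz": 0, "turn": 0, "gripper": 0.032}
  ],
  "newtons": 20
}}

```text
time_s: 3.25
tcp_pos: [0.5312, 0.2109, 0.1345]
eef_rot: [-90.0, -0.0, 154.3]
contact_force: [0.6, 0.3, -0.4]
gripper_width: 0.0529
```

Run:
```python
from h import *
im,d=capture('scene'); save('s6',cv2.resize(im[180:300,310:430],None,fx=4,fy=4))
print(r.get_state()['gripper_width'])
```

```text
0.04916026235204129
```

View pics/s6.png

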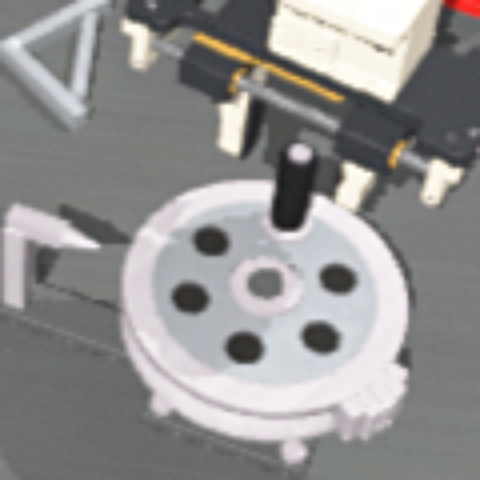

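Run:
```python
from h import *
im,d=capture('scene'); e,_=ray('scene',[(0,0)])
for x in (369,366,398):
    print(x,[(y,im[y,x].tolist(),(e+ray('scene',[(x,y)])[1][0]*d[y,x]).round(3).tolist()) for y in range(194,236,2)])
s=r.get_state(); print(s['tcp_pos'],s['gripper_width'])
im,d=capture('wrist'); save('w6',im); e,_=ray('wrist',[(0,0)],s)
for x,y in((250,230),(260,235),(240,245),(390,235),(400,230),(318,262),(270,290)):
    print(x,y,im[y,x],(e+ray('wrist',[(x,y)],s)[1][0]*d[y,x]).round(3))
```

```text
369 [(194, [183, 147, 84], [0.541, 0.17, 0.24]), (196, [55, 61, 70], [0.544, 0.17, 0.237]), (198, [86, 75, 66], [0.552, 0.17, 0.239]), (200, [171, 146, 105], [0.553, 0.171, 0.234]), (202, [199, 157, 81], [0.552, 0.172, 0.227]), (204, [129, 121, 106], [0.546, 0.172, 0.215]), (206, [179, 169, 152], [0.527, 0.174, 0.189]), (208, [251, 248, 235], [0.528, 0.175, 0.183]), (210, [250, 246, 235], [0.529, 0.176, 0.178]), (212, [247, 242, 230], [0.529, 0.176, 0.172]), (214, [253, 249, 237], [0.526, 0.177, 0.162]), (216, [255, 252, 241], [0.528, 0.178, 0.158]), (218, [252, 245, 226], [0.528, 0.178, 0.151]), (220, [123, 124, 123], [0.401, 0.188, -0.0]), (222, [125, 127, 127], [0.409, 0.189, 0.001]), (224, [127, 127, 126], [0.413, 0.189, -0.003]), (226, [243, 238, 241], [0.508, 0.183, 0.099]), (228, [242, 237, 240], [0.515, 0.183, 0.101]), (230, [226, 223, 227], [0.519, 0.184, 0.098]), (232, [196, 201, 205], [0.526, 0.184, 0.099]), (234, [179, 183, 187], [0.532, 0.184, 0.099])]
366 [(194, [88, 80, 73], [0.539, 0.164, 0.237]), (196, [64, 68, 72], [0.546, 0.164, 0.238]), (198, [70, 74, 77], [0.55, 
[... 1448 characters left out ...]
, 88], [0.584, 0.233, 0.217]), (222, [255, 253, 241], [0.558, 0.239, 0.182]), (224, [249, 246, 235], [0.561, 0.239, 0.178]), (226, [253, 250, 239], [0.559, 0.24, 0.17]), (228, [247, 241, 227], [0.561, 0.241, 0.165]), (230, [235, 226, 202], [0.56, 0.242, 0.158]), (232, [131, 130, 122], [0.431, 0.267, -0.001]), (234, [237, 232, 235], [0.522, 0.252, 0.099])]
[0.53118762 0.21095824 0.13454397] 0.04479630682918387
250 230 [239 234 222] [0.557 0.24  0.157]
260 235 [239 234 222] [0.554 0.234 0.164]
240 245 [238 233 220] [0.557 0.24  0.177]
390 235 [238 234 221] [0.524 0.172 0.164]
400 230 [60 58 62] [0.55  0.172 0.219]
318 262 [142 141 145] [0.558 0.198 0.232]
270 290 [55 52 50] [0.534 0.234 0.187]
```

View pics/w6.png

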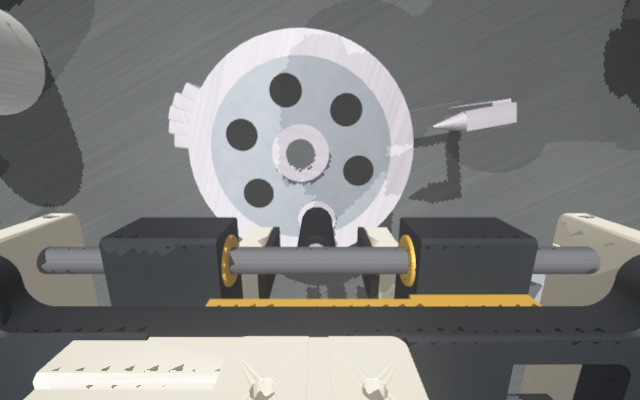

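The gripper body's underside is at about 0.187, as stated, but the finger ends appear at about 0.150 rather than 0.117. I'll lower 5 mm for more overlap, which is safe under either reading, and then close.

{"op": "apply_moves", "data": {
  "deltas": [
    {"tx": 0, "ty": 0.005, "tz": 0, "turn": 0, "gripper": 0.045},
    {"tx": 0, "ty": 0.005, "tz": 0, "turn": 0, "gripper": 0.015},
    {"tx": 0, "ty": 0.005, "tz": 0, "turn": 0, "gripper": 0.015},
    {"tx": 0, "ty": 0.005, "tz": 0, "turn": 0, "gripper": 0.015},
    {"tx": 0, "ty": 0.005, "tz": 0, "turn": 0, "gripper": 0.015}
  ]
}}

```text
time_s: 3.9
tcp_pos: [0.5314, 0.2113, 0.1296]
eef_rot: [-90.0, 0.0, 154.3]
contact_force: [1.5, 1.3, 0.3]
gripper_width: 0.0217
```

{"op": "apply_moves", "data": {
  "deltas": [
    {"tx": 0, "ty": 0, "tz": 0, "turn": 0, "gripper": 0.015},
    {"tx": 0, "ty": 0, "tz": 0, "turn": 0, "gripper": 0.015},
    {"tx": 0, "ty": 0, "tz": 0, "turn": 0, "gripper": 0.015}
  ]
}}

```text
time_s: 4.2
tcp_pos: [0.5314, 0.2113, 0.1297]
eef_rot: [-90.0, 0.0, 154.3]
contact_force: [1.5, 1.5, -1.4]
gripper_width: 0.0211
```

Run:
```python
from h import *
im,d=capture('scene'); save('s7',cv2.resize(im[180:300,310:430],None,fx=4,fy=4))
s=r.get_state();print(s['gripper_width'],s['tcp_pos'],s['contact_force'],s['eef_rot'])
```

```text
0.02148016295513198 [0.53143308 0.21125014 0.12964031] [ 2.04018043  0.55593659 -0.12232762] [-9.00342406e+01  1.56334343e-02  1.54286268e+02]
```

View pics/s7.png

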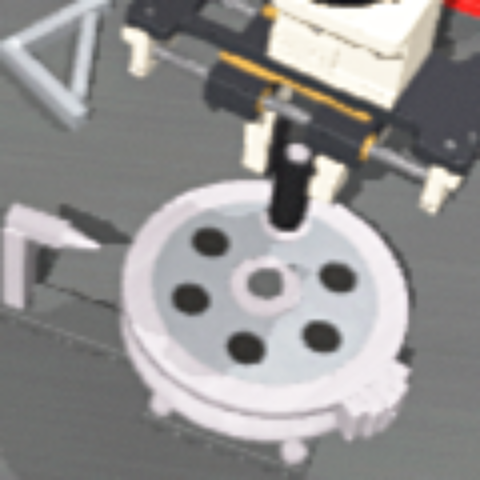

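The grip is on: the opening is 21.5 mm around the 22 mm sleeve. Now I'll work out the arc, clockwise by about 150°, with the handle passing the side away from the pointer.

```bash
cat > arc.py <<'E'
import numpy as np
def arc(a0,a1,n,rad=.05,yaw=154.3,per=5):
    y=np.radians(yaw); X=np.array([np.cos(y),np.sin(y)]); Z=np.array([-np.sin(y),np.cos(y)])
    A=np.linspace(a0,a1,n+1); P=rad*np.stack([np.cos(np.radians(A)),np.sin(np.radians(A))],1)
    for k in range(0,n,per):
        print('call',A[min(k+per,n)],[(round(float((P[i]-P[k])@X),4),round(float((P[i]-P[k])@Z),4)) for i in range(k+1,min(k+per,n)+1)])
E
python3 -c "
from arc import *
arc(168,15,25)"
```

```text
call 137.4 [(0.001, -0.0052), (0.0014, -0.0106), (0.0013, -0.0159), (0.0005, -0.0212), (-0.0007, -0.0264)]
call 106.8 [(-0.0018, -0.005), (-0.0042, -0.0098), (-0.007, -0.0143), (-0.0103, -0.0185), (-0.0141, -0.0223)]
call 76.2 [(-0.0041, -0.0034), (-0.0086, -0.0063), (-0.0133, -0.0088), (-0.0183, -0.0107), (-0.0235, -0.0121)]
call 45.599999999999994 [(-0.0053, -0.0008), (-0.0106, -0.0011), (-0.0159, -0.0008), (-0.0212, 0.0001), (-0.0263, 0.0016)]
call 15.0 [(-0.005, 0.002), (-0.0097, 0.0045), (-0.0141, 0.0075), (-0.0182, 0.0109), (-0.0219, 0.0148)]
```

{"op": "apply_moves", "data": {
  "deltas": [
    {"tx": 0.001, "ty": 0, "tz": -0.0052, "turn": 0, "gripper": 0.015},
    {"tx": 0.0014, "ty": 0, "tz": -0.0106, "turn": 0, "gripper": 0.015},
    {"tx": 0.0013, "ty": 0, "tz": -0.0159, "turn": 0, "gripper": 0.015},
    {"tx": 0.0005, "ty": 0, "tz": -0.0212, "turn": 0, "gripper": 0.015},
    {"tx": -0.0007, "ty": 0, "tz": -0.0264, "turn": 0, "gripper": 0.015}
  ]
}}

```text
time_s: 4.75
tcp_pos: [0.5433, 0.2348, 0.1296]
eef_rot: [-90.0, -0.0, 154.3]
contact_force: [-1.0, -4.2, 3.0]
gripper_width: 0.0214
```

{"op": "apply_moves", "data": {
  "deltas": [
    {"tx": -0.0018, "ty": 0, "tz": -0.005, "turn": 0, "gripper": 0.015},
    {"tx": -0.0042, "ty": 0, "tz": -0.0098, "turn": 0, "gripper": 0.015},
    {"tx": -0.007, "ty": 0, "tz": -0.0143, "turn": 0, "gripper": 0.015},
    {"tx": -0.0103, "ty": 0, "tz": -0.0185, "turn": 0, "gripper": 0.015},
    {"tx": -0.0141, "ty": 0, "tz": -0.0223, "turn": 0, "gripper": 0.015}
  ]
}}

```text
time_s: 5.25
tcp_pos: [0.566, 0.249, 0.1296]
eef_rot: [-90.0, -0.0, 154.3]
contact_force: [-4.0, -0.7, 3.7]
gripper_width: 0.0215
```

Run:
```python
from h import *
s=r.get_state(); im,d=capture('scene'); save('s8',cv2.resize(im[180:300,310:430],None,fx=4,fy=4))
print(s['gripper_width'],s['tcp_pos'],s['contact_force'],s['eef_rot'],s['joints'])
```

```text
0.021500555148352918 [0.56597115 0.24903046 0.12960002] [-3.95457287 -0.74694852  3.72054536] [-9.00268405e+01 -1.26645363e-02  1.54293481e+02] [ 4.18056283e+01  1.89111592e+01 -1.31678476e+01 -2.59318581e-02
 -5.79010403e+01  2.25016259e+01]
```

View pics/s8.png

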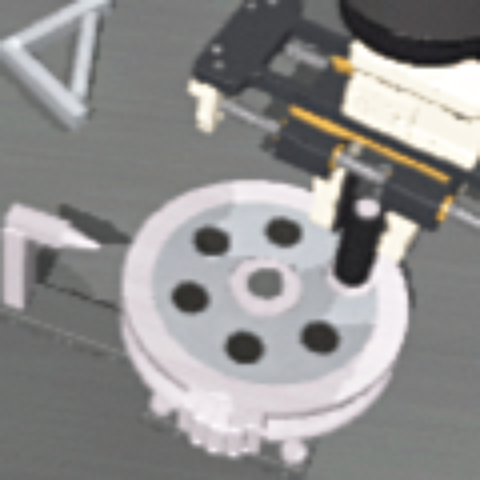

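The wheel is turning with the handle, with the lump now at about crop (215,420), and the forces are about 4 N. I'll carry on.

{"op": "apply_moves", "data": {
  "deltas": [
    {"tx": -0.0041, "ty": 0, "tz": -0.0034, "turn": 0, "gripper": 0.015},
    {"tx": -0.0086, "ty": 0, "tz": -0.0063, "turn": 0, "gripper": 0.015},
    {"tx": -0.0133, "ty": 0, "tz": -0.0088, "turn": 0, "gripper": 0.015},
    {"tx": -0.0183, "ty": 0, "tz": -0.0107, "turn": 0, "gripper": 0.015},
    {"tx": -0.0235, "ty": 0, "tz": -0.0121, "turn": 0, "gripper": 0.015}
  ]
}}

```text
time_s: 5.8
tcp_pos: [0.5927, 0.2496, 0.1296]
eef_rot: [-90.1, 0.0, 154.3]
contact_force: [-3.4, 2.4, 4.2]
gripper_width: 0.0212
```

{"op": "apply_moves", "data": {
  "deltas": [
    {"tx": -0.0053, "ty": 0, "tz": -0.0008, "turn": 0, "gripper": 0.015},
    {"tx": -0.0106, "ty": 0, "tz": -0.0011, "turn": 0, "gripper": 0.015},
    {"tx": -0.0159, "ty": 0, "tz": -0.0008, "turn": 0, "gripper": 0.015},
    {"tx": -0.0212, "ty": 0, "tz": 0.0001, "turn": 0, "gripper": 0.015},
    {"tx": -0.0263, "ty": 0, "tz": 0.0016, "turn": 0, "gripper": 0.015}
  ]
}}

```text
time_s: 6.3
tcp_pos: [0.6158, 0.2364, 0.1297]
eef_rot: [-90.1, 0.0, 154.3]
contact_force: [-0.3, 4.3, 2.6]
gripper_width: 0.0218
```

{"op": "apply_moves", "data": {
  "deltas": [
    {"tx": -0.005, "ty": 0, "tz": 0.002, "turn": 0, "gripper": 0.015},
    {"tx": -0.0097, "ty": 0, "tz": 0.0045, "turn": 0, "gripper": 0.015},
    {"tx": -0.0141, "ty": 0, "tz": 0.0075, "turn": 0, "gripper": 0.015},
    {"tx": -0.0182, "ty": 0, "tz": 0.0109, "turn": 0, "gripper": 0.015},
    {"tx": -0.0219, "ty": 0, "tz": 0.0148, "turn": 0, "gripper": 0.015}
  ]
}}

```text
time_s: 6.8
tcp_pos: [0.6289, 0.2131, 0.1296]
eef_rot: [-90.0, 0.0, 154.3]
contact_force: [2.6, 4.3, 0.9]
gripper_width: 0.0216
```

{"op": "apply_moves", "data": {
  "deltas": [
    {"tx": 0, "ty": 0, "tz": 0, "turn": 0, "gripper": 0.015},
    {"tx": 0, "ty": 0, "tz": 0, "turn": 0, "gripper": 0.015}
  ]
}}

```text
time_s: 7.0
tcp_pos: [0.629, 0.2122, 0.1296]
eef_rot: [-89.9, 0.1, 154.3]
contact_force: [5.8, -0.4, -0.2]
gripper_width: 0.021
```

Run:
```python
from h import *
s=r.get_state(); im,d=capture('scene'); save('s9',cv2.resize(im[180:300,310:430],None,fx=4,fy=4)); im,d=capture('top'); save('t9',cv2.resize(im[105:200,210:330],None,fx=5,fy=5,interpolation=cv2.INTER_CUBIC))
print(s['gripper_width'],s['tcp_pos'],s['contact_force'],s['eef_rot'],s['joints'])
```

```text
0.020978513126683813 [0.62900746 0.21218415 0.12964077] [ 5.83705775 -0.41556117 -0.23794175] [-8.99419942e+01  6.83475909e-02  1.54260877e+02] [ 35.48886954  22.86576788  -7.12532418   0.10138896 -60.02689388
  28.7213054 ]
```

View pics/s9.png

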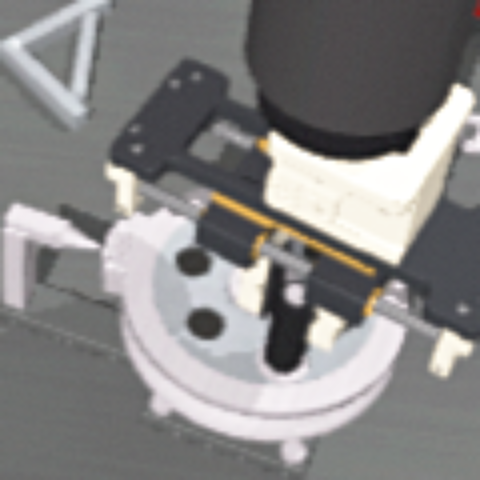

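View pics/t9.png

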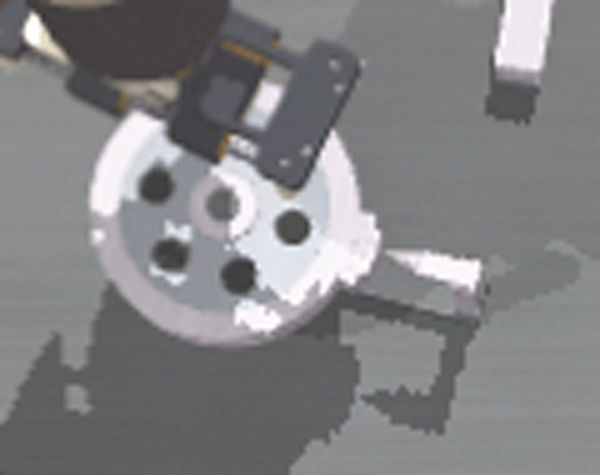

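Run:
```python
from h import *
P=np.array([(0.5314,.2113),(.5433,.2348),(.566,.249),(.5927,.2496),(.6158,.2364),(.629,.2122)])
f=least_squares(lambda v:np.hypot(*(P-v[:2]).T)-.05,[.58,.2]); c=f.x; print(c,f.fun,ang(P[-1]-c),ang(P[0]-c))
for cam in('scene','top'):
    im,d=capture(cam)
    y0,y1,x0,x1=(222,262,315,355) if cam=='scene' else (140,180,270,310)
    save('z_'+cam,cv2.resize(im[y0:y1,x0:x1],None,fx=14,fy=14,interpolation=cv2.INTER_CUBIC))
```

```text
[0.58030826 0.20113555] [-4.66863950e-05  2.90519716e-05 -4.27033605e-05  2.35736866e-05
  3.24402007e-05 -6.69661737e-05] 12.802186692719545 168.25952829008352
```

View pics/z_scene.png

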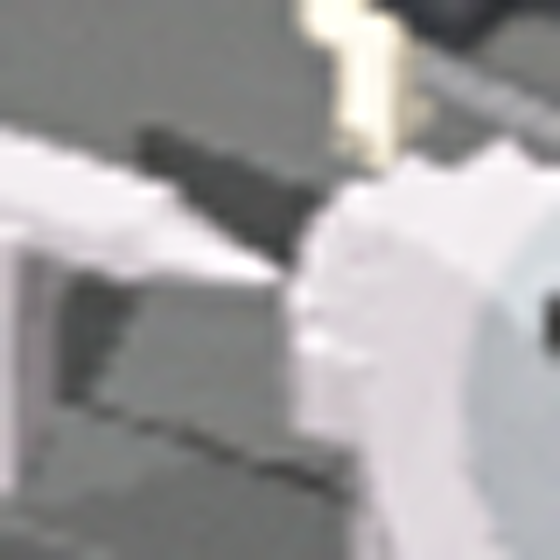

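View pics/z_top.png

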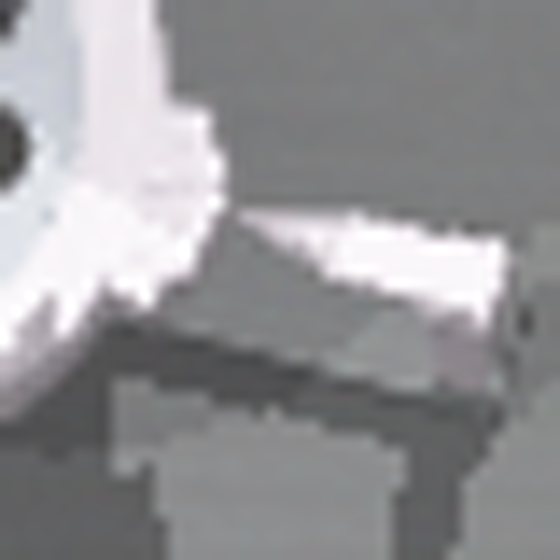

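The arc's circle fit is tight (axle (0.5803,0.2011), residual under 0.1 mm). It puts the handle at 12.8°, so the lump is at -107.2°, against a tip bearing of -105 to -106. Both zooms show the lump's middle within about 2° of the tip. I'll release, rise, back off and measure closely.

{"op": "apply_moves", "data": {
  "deltas": [
    {"tx": 0, "ty": 0, "tz": 0, "turn": 0, "gripper": 0.05},
    {"tx": 0, "ty": 0, "tz": 0, "turn": 0, "gripper": 0.05},
    {"tx": 0, "ty": 0, "tz": 0, "turn": 0, "gripper": 0.05},
    {"tx": 0, "ty": 0, "tz": 0, "turn": 0, "gripper": 0.05},
    {"tx": 0, "ty": 0, "tz": 0, "turn": 0, "gripper": 0.05}
  ]
}}

```text
time_s: 7.7
tcp_pos: [0.6281, 0.2134, 0.1294]
eef_rot: [-90.0, -0.0, 154.3]
contact_force: [-1.1, 0.5, -0.1]
gripper_width: 0.0493
```

{"op": "apply_moves", "data": {
  "deltas": [
    {"tx": 0, "ty": -0.016, "tz": 0, "turn": 0, "gripper": 0.05},
    {"tx": 0, "ty": -0.033, "tz": 0, "turn": 0, "gripper": 0.05},
    {"tx": 0, "ty": -0.05, "tz": 0, "turn": 0, "gripper": 0.05},
    {"tx": 0, "ty": -0.067, "tz": 0, "turn": 0, "gripper": 0.05},
    {"tx": 0, "ty": -0.083, "tz": 0, "turn": 0, "gripper": 0.05}
  ]
}}

```text
time_s: 8.2
tcp_pos: [0.6282, 0.2135, 0.2133]
eef_rot: [-90.0, -0.0, 154.3]
contact_force: [0.8, 0.4, -0.3]
gripper_width: 0.05
```

{"op": "apply_moves", "data": {
  "deltas": [
    {"tx": 0.035, "ty": 0, "tz": 0.01, "turn": 0, "gripper": 0.05},
    {"tx": 0.07, "ty": 0, "tz": 0.02, "turn": 0, "gripper": 0.05},
    {"tx": 0.105, "ty": 0, "tz": 0.03, "turn": 0, "gripper": 0.05},
    {"tx": 0.13, "ty": 0, "tz": 0.04, "turn": 0, "gripper": 0.05},
    {"tx": 0.13, "ty": 0, "tz": 0.04, "turn": 0, "gripper": 0.05}
  ]
}}

```text
time_s: 8.7
tcp_pos: [0.4912, 0.2339, 0.2134]
eef_rot: [-90.1, -0.0, 154.4]
contact_force: [0.1, 1.4, -0.0]
gripper_width: 0.0499
```

{"op": "apply_moves", "data": {
  "deltas": [
    {"tx": 0, "ty": 0, "tz": 0, "turn": 0, "gripper": 0.05},
    {"tx": 0, "ty": 0, "tz": 0, "turn": 0, "gripper": 0.05},
    {"tx": 0, "ty": 0, "tz": 0, "turn": 0, "gripper": 0.05}
  ]
}}

```text
time_s: 9.0
tcp_pos: [0.4945, 0.2338, 0.2123]
eef_rot: [-90.0, -0.0, 154.2]
contact_force: [-0.3, -0.2, 0.2]
gripper_width: 0.05
```

Run:
```python
from h import *
import pickle
s=r.get_state(); im,d=capture('wrist'); save('w10',im); pickle.dump((s,im,d),open('pics/w10.pkl','wb'))
print(s['time_s'],s['tcp_pos'],s['eef_rot'],s['contact_force'])
```

```text
9.0 [0.49450371 0.23376044 0.21226694] [-8.99706082e+01 -6.07669001e-03  1.54247591e+02] [-0.30362286 -0.16421098  0.20121672]
```

View pics/w10.png

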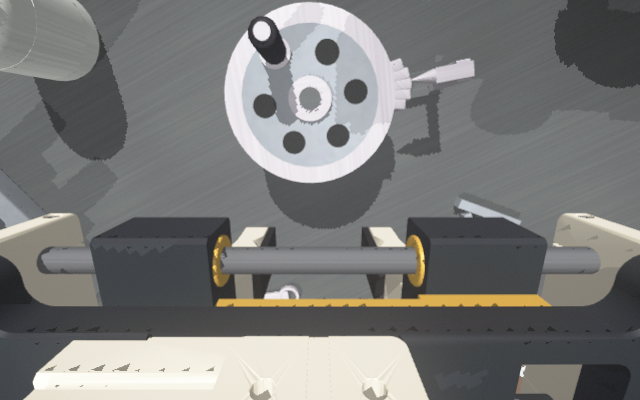

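The whole wheel is now in view: lump at about (400,83), tip at about (411,80), axle at (310,98). Enlarging to measure the corners.

Run:
```python
from h import *
import pickle
s,im,d=pickle.load(open('pics/w10.pkl','rb'))
save('w10c',cv2.resize(im[50:120,370:440],None,fx=8,fy=8,interpolation=cv2.INTER_CUBIC))
```

```text
(no output)
```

View pics/w10c.png

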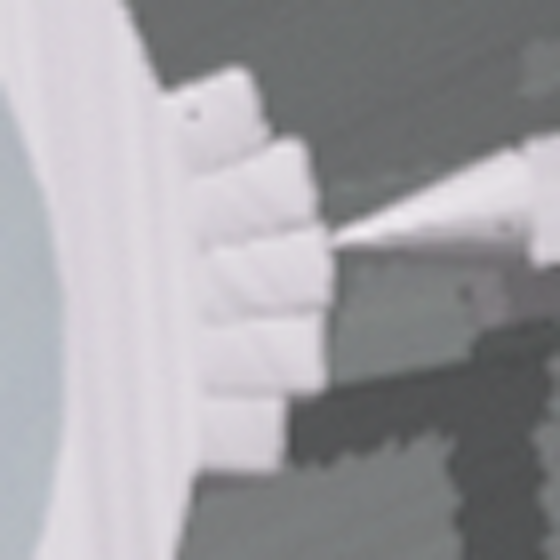

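Run:
```python
from h import *
import pickle
s,im,d=pickle.load(open('pics/w10.pkl','rb'))
e,_=ray('wrist',[(0,0)],s)
Q=lambda x,y:(370+(x+.5)/8-.5,50+(y+.5)/8-.5)
for x,y in((398,62),(400,75),(404,83),(405,85),(403,93),(400,104)): print('lumpdepth',(e+ray('wrist',[(x,y)],s)[1][0]*d[y,x]).round(4))
g=lambda p,z:onz('wrist',[p],z,s)[0]
# rim circle at z=.1: bright mask contour (non-lump side)
c=np.array([.5803,.2011])
g_=cv2.cvtColor(im,cv2.COLOR_RGB2HSV)
pts=[]
for px in [(225,92),(233,127),(262,166),(310,182.5),(350,172),(375,150),(388,123),(383,44),(350,10),(240,52)]:
    pts.append(g(px,.1)[:2])
pts=np.array(pts)
f=least_squares(lambda v:np.hypot(*(pts-v[:2]).T)-v[2],[.58,.2,.08]);print('rim',f.x,(f.fun*1e3).round(1))
a=g((310.5,98),.1);t=g(Q(330,243),.087)
for nm,C in(('hub',a[:2]),('rim',f.x[:2]),('arc',c)):
    b=ang(t[:2]-C)
    print(nm,C,'tip',np.hypot(*(t[:2]-C)),b)
    for zl in(.1,.097):
        E=[ang(g(Q(*p),zl)[:2]-C) for p in((240,68),(300,140),(328,233),(332,303),(322,390),(282,470))]
        m=[(E[i]+E[5-i])/2 for i in range(3)]
        print(zl,np.round(E,1),np.round(m,2),np.hypot(*(g(Q(331,268),zl)[:2]-C)))
h=g((264,30),.162); print('handle',ang(h[:2]-f.x[:2]),ang(h[:2]-a[:2]),np.hypot(*(h[:2]-f.x[:2])))
```

```text
lumpdepth [0.573  0.1146 0.0993]
lumpdepth [0.5619 0.117  0.0991]
lumpdepth [0.5539 0.1159 0.0981]
lumpdepth [0.5519 0.1156 0.0977]
lumpdepth [0.5461 0.1202 0.0989]
lumpdepth [0.5382 0.1262 0.0984]
rim [0.57873137 0.19998707 0.07890263] [ 1.3  0.2  0.9  0.9  0.2 -0.7 -2.3  0.9  2.3 -3.7]
hub [0.57953601 0.20014859] tip 0.09817527637730097 -105.3151238619963
0.1 [ -92.7  -98.8 -105.3 -110.  -115.8 -121.6] [-107.14 -107.32 -107.65] 0.09388087491065289
0.097 [ -92.5  -98.6 -105.1 -109.8 -115.7 -121.4] [-106.98 -107.16 -107.49] 0.0948412243064305
rim [0.57873137 0.19998707] tip 0.09780972149281976 -104.8855001682073
0.1 [ -92.2  -98.3 -104.9 -109.6 -115.4 -121.2] [-106.69 -106.88 -107.21] 0.09348577412066365
0.097 [ -92.   -98.2 -104.7 -109.4 -115.3 -121. ] [-106.53 -106.72 -107.05] 0.09444811996093311
arc [0.5803 0.2011] tip 0.09929588163800182 -105.59530478271982
0.1 [ -93.2  -99.2 -105.6 -110.2 -116.  -121.7] [-107.42 -107.59 -107.91] 0.09502014930365883
0.097 [ -93.   -99.  -105.4 -110.1 -115.8 -121.5] [-107.26 -107.43 -107.75] 0.09597926504405672
handle 12.100658814004024 12.113048192497839 0.05054497072490216
```

Lump middle is at -107.2 ± 0.4° and the tip at -105.3 ± 0.4°, so the wheel overshot by about 2° (3 mm at the rim). I'll regrip, centred slightly counter-clockwise, to mend it.

{"op": "apply_moves", "data": {
  "deltas": [
    {"tx": -0.035, "ty": 0, "tz": -0.01, "turn": 0, "gripper": 0.05},
    {"tx": -0.07, "ty": 0, "tz": -0.02, "turn": 0, "gripper": 0.05},
    {"tx": -0.105, "ty": 0, "tz": -0.03, "turn": 0, "gripper": 0.05},
    {"tx": -0.13, "ty": 0, "tz": -0.0404, "turn": 0, "gripper": 0.05},
    {"tx": -0.13, "ty": 0, "tz": -0.0404, "turn": 0, "gripper": 0.05}
  ]
}}

```text
time_s: 9.55
tcp_pos: [0.6315, 0.2126, 0.2104]
eef_rot: [-89.9, -0.0, 154.1]
contact_force: [0.2, -1.1, -1.4]
gripper_width: 0.0502
```

{"op": "apply_moves", "data": {
  "deltas": [
    {"tx": 0, "ty": 0, "tz": 0, "turn": 0, "gripper": 0.05},
    {"tx": 0, "ty": 0, "tz": 0, "turn": 0, "gripper": 0.05},
    {"tx": 0, "ty": 0, "tz": 0, "turn": 0, "gripper": 0.05}
  ]
}}

```text
time_s: 9.85
tcp_pos: [0.628, 0.2139, 0.2129]
eef_rot: [-90.0, 0.0, 154.3]
contact_force: [-1.1, -0.4, 0.4]
gripper_width: 0.0496
```

{"op": "apply_moves", "data": {
  "deltas": [
    {"tx": 0, "ty": 0.02, "tz": 0, "turn": 0, "gripper": 0.05},
    {"tx": 0, "ty": 0.04, "tz": 0, "turn": 0, "gripper": 0.05},
    {"tx": 0, "ty": 0.06, "tz": 0, "turn": 0, "gripper": 0.05},
    {"tx": 0, "ty": 0.083, "tz": 0, "turn": 0, "gripper": 0.05},
    {"tx": 0, "ty": 0.083, "tz": 0, "turn": 0, "gripper": 0.05}
  ]
}}

```text
time_s: 10.35
tcp_pos: [0.6261, 0.2133, 0.1269]
eef_rot: [-89.8, -0.2, 154.3]
contact_force: [-0.7, -0.2, 0.8]
gripper_width: 0.0499
```

{"op": "apply_moves", "data": {
  "deltas": [
    {"tx": 0, "ty": 0, "tz": 0, "turn": 0, "gripper": 0.03},
    {"tx": 0, "ty": 0, "tz": 0, "turn": 0, "gripper": 0.03},
    {"tx": 0, "ty": 0, "tz": 0, "turn": 0, "gripper": 0.03},
    {"tx": 0, "ty": 0, "tz": 0, "turn": 0, "gripper": 0.03},
    {"tx": 0, "ty": 0, "tz": 0, "turn": 0, "gripper": 0.03}
  ]
}}

```text
time_s: 10.85
tcp_pos: [0.6288, 0.214, 0.1302]
eef_rot: [-90.0, 0.0, 154.3]
contact_force: [-0.2, -0.0, 0.0]
gripper_width: 0.0303
```

{"op": "apply_moves", "data": {
  "deltas": [
    {"tx": 0, "ty": 0, "tz": 0, "turn": 0, "gripper": 0.026},
    {"tx": 0, "ty": 0, "tz": 0, "turn": 0, "gripper": 0.024},
    {"tx": 0, "ty": 0, "tz": 0, "turn": 0, "gripper": 0.022},
    {"tx": 0, "ty": 0, "tz": 0, "turn": 0, "gripper": 0.018},
    {"tx": 0, "ty": 0, "tz": 0, "turn": 0, "gripper": 0.018}
  ]
}}

```text
time_s: 11.35
tcp_pos: [0.6281, 0.2132, 0.1295]
eef_rot: [-89.9, -0.0, 154.3]
contact_force: [-2.4, -3.0, 2.6]
gripper_width: 0.0211
```

{"op": "apply_moves", "data": {
  "deltas": [
    {"tx": 0, "ty": 0, "tz": 0, "turn": 0, "gripper": 0.018},
    {"tx": 0, "ty": 0, "tz": 0, "turn": 0, "gripper": 0.018},
    {"tx": 0, "ty": 0, "tz": 0, "turn": 0, "gripper": 0.018}
  ]
}}

```text
time_s: 11.65
tcp_pos: [0.6281, 0.2135, 0.1296]
eef_rot: [-90.0, -0.0, 154.3]
contact_force: [-4.2, -2.7, 3.0]
gripper_width: 0.0215
```

The handle is now at about 14.5°, as wanted. Releasing and checking again.

{"op": "apply_moves", "data": {
  "deltas": [
    {"tx": 0, "ty": 0, "tz": 0, "turn": 0, "gripper": 0.05},
    {"tx": 0, "ty": 0, "tz": 0, "turn": 0, "gripper": 0.05},
    {"tx": 0, "ty": 0, "tz": 0, "turn": 0, "gripper": 0.05},
    {"tx": 0, "ty": 0, "tz": 0, "turn": 0, "gripper": 0.05},
    {"tx": 0, "ty": 0, "tz": 0, "turn": 0, "gripper": 0.05}
  ]
}}

```text
time_s: 12.15
tcp_pos: [0.6287, 0.2141, 0.1295]
eef_rot: [-90.0, 0.0, 154.3]
contact_force: [-1.1, 1.0, 0.7]
gripper_width: 0.0492
```

{"op": "apply_moves", "data": {
  "deltas": [
    {"tx": 0, "ty": -0.016, "tz": 0, "turn": 0, "gripper": 0.05},
    {"tx": 0, "ty": -0.033, "tz": 0, "turn": 0, "gripper": 0.05},
    {"tx": 0, "ty": -0.05, "tz": 0, "turn": 0, "gripper": 0.05},
    {"tx": 0, "ty": -0.067, "tz": 0, "turn": 0, "gripper": 0.05},
    {"tx": 0, "ty": -0.083, "tz": 0, "turn": 0, "gripper": 0.05}
  ]
}}

```text
time_s: 12.65
tcp_pos: [0.6287, 0.2139, 0.2134]
eef_rot: [-90.0, 0.0, 154.3]
contact_force: [-0.0, 0.5, 0.4]
gripper_width: 0.0497
```

{"op": "apply_moves", "data": {
  "deltas": [
    {"tx": 0.035, "ty": 0, "tz": 0.01, "turn": 0, "gripper": 0.05},
    {"tx": 0.07, "ty": 0, "tz": 0.02, "turn": 0, "gripper": 0.05},
    {"tx": 0.105, "ty": 0, "tz": 0.03, "turn": 0, "gripper": 0.05},
    {"tx": 0.13, "ty": 0, "tz": 0.04, "turn": 0, "gripper": 0.05},
    {"tx": 0.13, "ty": 0, "tz": 0.04, "turn": 0, "gripper": 0.05}
  ]
}}

```text
time_s: 13.15
tcp_pos: [0.4916, 0.2344, 0.2134]
eef_rot: [-90.1, -0.0, 154.4]
contact_force: [0.3, 0.2, 1.5]
gripper_width: 0.05
```

{"op": "apply_moves", "data": {
  "deltas": [
    {"tx": 0, "ty": 0, "tz": 0, "turn": 0, "gripper": 0.05},
    {"tx": 0, "ty": 0, "tz": 0, "turn": 0, "gripper": 0.05},
    {"tx": 0, "ty": 0, "tz": 0, "turn": 0, "gripper": 0.05}
  ]
}}

```text
time_s: 13.45
tcp_pos: [0.4947, 0.2342, 0.2123]
eef_rot: [-90.0, -0.0, 154.2]
contact_force: [0.3, 0.1, -0.3]
gripper_width: 0.0503
```

Run:
```python
from h import *
import pickle
s=r.get_state(); im,d=capture('wrist'); save('w11',im); pickle.dump((s,im,d),open('pics/w11.pkl','wb'))
save('w11c',cv2.resize(im[50:120,370:440],None,fx=8,fy=8,interpolation=cv2.INTER_CUBIC))
im,d=capture('top'); save('t11',im)
print(s['time_s'],s['tcp_pos'],s['eef_rot'])
```

```text
13.45 [0.49474177 0.23415298 0.21227758] [-8.99809735e+01 -2.72295993e-03  1.54243995e+02]
```

View pics/w11c.png

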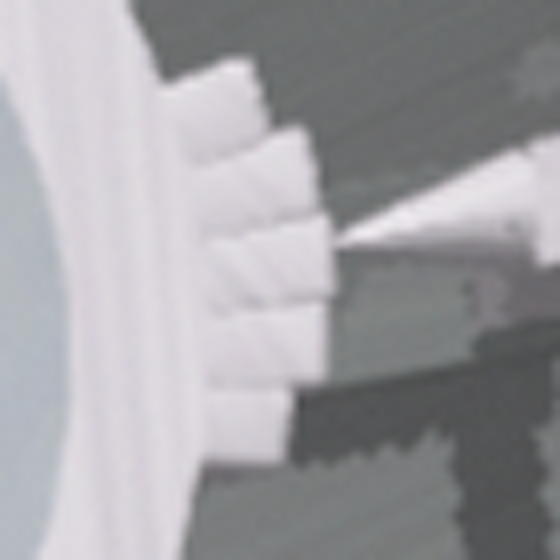

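View pics/w11.png

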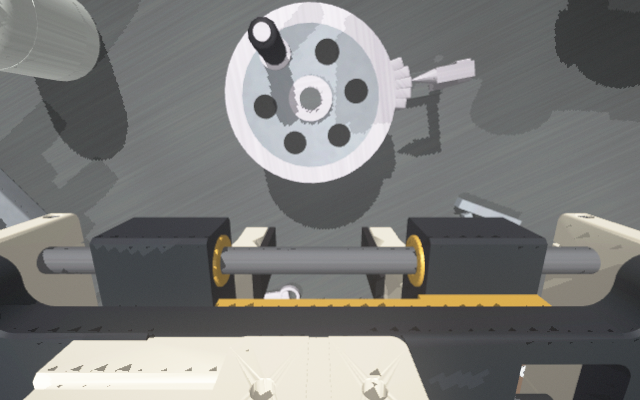

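View pics/t11.png

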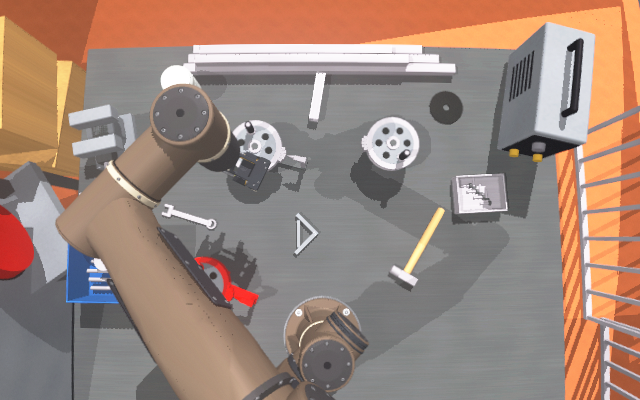

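Run:
```python
from h import *
import pickle
s,im,d=pickle.load(open('pics/w11.pkl','rb'))
Q=lambda x,y:(370+(x+.5)/8-.5,50+(y+.5)/8-.5)
g=lambda p,z:onz('wrist',[p],z,s)[0][:2]
a=g((311,97.5),.1)
for C in(a,np.array([.5803,.2011])):
    t=g(Q(335,243),.087)
    for zl in(.1,.098):
        E=[ang(g(Q(*p),zl)-C) for p in((243,60),(303,128),(327,215),(332,295),(325,383),(290,464))]
        print(C,'tip',np.hypot(*(t-C)),ang(t-C),np.round(E,1),[round((E[i]+E[5-i])/2,2) for i in range(3)])
```

```text
[0.5799835  0.19993512] tip 0.09822609825627429 -105.58669813873138 [ -92.4  -98.3 -104.3 -109.7 -115.6 -121.4] [np.float64(-106.92), np.float64(-106.96), np.float64(-107.01)]
[0.5799835  0.19993512] tip 0.09822609825627429 -105.58669813873138 [ -92.3  -98.2 -104.2 -109.6 -115.5 -121.3] [np.float64(-106.81), np.float64(-106.85), np.float64(-106.9)]
[0.5803 0.2011] tip 0.09943317739029177 -105.58200681497856 [ -92.6  -98.4 -104.3 -109.6 -115.5 -121.2] [np.float64(-106.9), np.float64(-106.94), np.float64(-106.99)]
[0.5803 0.2011] tip 0.09943317739029177 -105.58200681497856 [ -92.5  -98.3 -104.2 -109.5 -115.4 -121.1] [np.float64(-106.79), np.float64(-106.83), np.float64(-106.88)]
```

The lump middle is at -106.9° and the tip at -105.6°, so about 1.3° (2 mm) still remains. Their relative position in one picture is the most trustworthy measure. The handle as gripped suggested less, so the two disagree by about 1°. I'll do one more small regrip, 1.1 mm further counter-clockwise.

{"op": "apply_moves", "data": {
  "deltas": [
    {"tx": -0.035, "ty": 0, "tz": -0.01, "turn": 0, "gripper": 0.05},
    {"tx": -0.07, "ty": 0, "tz": -0.02, "turn": 0, "gripper": 0.05},
    {"tx": -0.105, "ty": 0, "tz": -0.03, "turn": 0, "gripper": 0.05},
    {"tx": -0.1293, "ty": 0, "tz": -0.0409, "turn": 0, "gripper": 0.05},
    {"tx": -0.1293, "ty": 0, "tz": -0.0409, "turn": 0, "gripper": 0.05}
  ]
}}

```text
time_s: 14.05
tcp_pos: [0.6312, 0.2139, 0.2105]
eef_rot: [-89.9, -0.0, 154.1]
contact_force: [0.1, 0.3, -0.3]
gripper_width: 0.0499
```

{"op": "apply_moves", "data": {
  "deltas": [
    {"tx": 0, "ty": 0, "tz": 0, "turn": 0, "gripper": 0.05},
    {"tx": 0, "ty": 0, "tz": 0, "turn": 0, "gripper": 0.05},
    {"tx": 0, "ty": 0, "tz": 0, "turn": 0, "gripper": 0.05}
  ]
}}

```text
time_s: 14.35
tcp_pos: [0.6278, 0.2151, 0.2129]
eef_rot: [-90.0, 0.0, 154.3]
contact_force: [-1.0, -0.3, 0.7]
gripper_width: 0.0501
```

{"op": "apply_moves", "data": {
  "deltas": [
    {"tx": 0, "ty": 0.02, "tz": 0, "turn": 0, "gripper": 0.05},
    {"tx": 0, "ty": 0.04, "tz": 0, "turn": 0, "gripper": 0.05},
    {"tx": 0, "ty": 0.06, "tz": 0, "turn": 0, "gripper": 0.05},
    {"tx": 0, "ty": 0.083, "tz": 0, "turn": 0, "gripper": 0.05},
    {"tx": 0, "ty": 0.083, "tz": 0, "turn": 0, "gripper": 0.05}
  ]
}}

```text
time_s: 14.85
tcp_pos: [0.6259, 0.2144, 0.1268]
eef_rot: [-89.8, -0.2, 154.3]
contact_force: [-1.0, -0.4, 0.1]
gripper_width: 0.0499
```

{"op": "apply_moves", "data": {
  "deltas": [
    {"tx": 0, "ty": 0, "tz": 0, "turn": 0, "gripper": 0.03},
    {"tx": 0, "ty": 0, "tz": 0, "turn": 0, "gripper": 0.03},
    {"tx": 0, "ty": 0, "tz": 0, "turn": 0, "gripper": 0.03},
    {"tx": 0, "ty": 0, "tz": 0, "turn": 0, "gripper": 0.03},
    {"tx": 0, "ty": 0, "tz": 0, "turn": 0, "gripper": 0.03}
  ]
}}

```text
time_s: 15.35
tcp_pos: [0.6285, 0.2151, 0.1302]
eef_rot: [-90.0, 0.0, 154.3]
contact_force: [-0.2, 0.4, 0.3]
gripper_width: 0.0309
```

{"op": "apply_moves", "data": {
  "deltas": [
    {"tx": 0, "ty": 0, "tz": 0, "turn": 0, "gripper": 0.026},
    {"tx": 0, "ty": 0, "tz": 0, "turn": 0, "gripper": 0.024},
    {"tx": 0, "ty": 0, "tz": 0, "turn": 0, "gripper": 0.022},
    {"tx": 0, "ty": 0, "tz": 0, "turn": 0, "gripper": 0.018},
    {"tx": 0, "ty": 0, "tz": 0, "turn": 0, "gripper": 0.018}
  ]
}}

```text
time_s: 15.85
tcp_pos: [0.6278, 0.2143, 0.1295]
eef_rot: [-89.9, -0.0, 154.3]
contact_force: [-2.5, -3.4, 3.1]
gripper_width: 0.0214
```

{"op": "apply_moves", "data": {
  "deltas": [
    {"tx": 0, "ty": 0, "tz": 0, "turn": 0, "gripper": 0.018},
    {"tx": 0, "ty": 0, "tz": 0, "turn": 0, "gripper": 0.018},
    {"tx": 0, "ty": 0, "tz": 0, "turn": 0, "gripper": 0.018}
  ]
}}

```text
time_s: 16.15
tcp_pos: [0.6278, 0.2145, 0.1296]
eef_rot: [-89.9, -0.0, 154.3]
contact_force: [-3.2, -3.6, 4.6]
gripper_width: 0.0217
```

Run:
```python
from h import *
import pickle
s=r.get_state(); im,d=capture('wrist'); save('w12',im); pickle.dump((s,im,d),open('pics/w12.pkl','wb'))
print(s['tcp_pos'])
```

```text
[0.62776552 0.21445254 0.12955203]
```

View pics/w12.png

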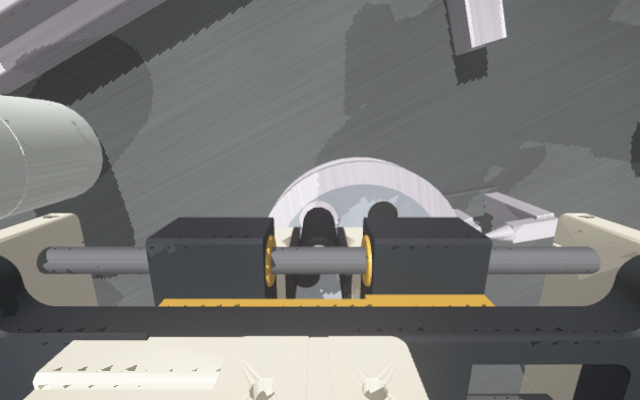

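The handle is held between the fingers at (318,235), and the gripper hides the lump here. Releasing and backing off to measure.

{"op": "apply_moves", "data": {
  "deltas": [
    {"tx": 0, "ty": 0, "tz": 0, "turn": 0, "gripper": 0.05},
    {"tx": 0, "ty": 0, "tz": 0, "turn": 0, "gripper": 0.05},
    {"tx": 0, "ty": 0, "tz": 0, "turn": 0, "gripper": 0.05},
    {"tx": 0, "ty": 0, "tz": 0, "turn": 0, "gripper": 0.05},
    {"tx": 0, "ty": 0, "tz": 0, "turn": 0, "gripper": 0.05}
  ]
}}

```text
time_s: 16.7
tcp_pos: [0.6284, 0.2152, 0.1295]
eef_rot: [-90.0, 0.0, 154.3]
contact_force: [-0.1, -0.3, 0.1]
gripper_width: 0.0496
```

{"op": "apply_moves", "data": {
  "deltas": [
    {"tx": 0, "ty": -0.016, "tz": 0, "turn": 0, "gripper": 0.05},
    {"tx": 0, "ty": -0.033, "tz": 0, "turn": 0, "gripper": 0.05},
    {"tx": 0, "ty": -0.05, "tz": 0, "turn": 0, "gripper": 0.05},
    {"tx": 0, "ty": -0.067, "tz": 0, "turn": 0, "gripper": 0.05},
    {"tx": 0, "ty": -0.083, "tz": 0, "turn": 0, "gripper": 0.05}
  ]
}}

```text
time_s: 17.2
tcp_pos: [0.6284, 0.2151, 0.2134]
eef_rot: [-90.0, 0.0, 154.3]
contact_force: [-0.5, 0.3, 0.3]
gripper_width: 0.0498
```

{"op": "apply_moves", "data": {
  "deltas": [
    {"tx": 0.035, "ty": 0, "tz": 0.01, "turn": 0, "gripper": 0.05},
    {"tx": 0.07, "ty": 0, "tz": 0.02, "turn": 0, "gripper": 0.05},
    {"tx": 0.105, "ty": 0, "tz": 0.03, "turn": 0, "gripper": 0.05},
    {"tx": 0.13, "ty": 0, "tz": 0.04, "turn": 0, "gripper": 0.05},
    {"tx": 0.13, "ty": 0, "tz": 0.04, "turn": 0, "gripper": 0.05}
  ]
}}

```text
time_s: 17.7
tcp_pos: [0.4913, 0.2355, 0.2134]
eef_rot: [-90.1, -0.0, 154.4]
contact_force: [0.7, 0.5, 0.8]
gripper_width: 0.0501
```

{"op": "apply_moves", "data": {
  "deltas": [
    {"tx": 0, "ty": 0, "tz": 0, "turn": 0, "gripper": 0.05},
    {"tx": 0, "ty": 0, "tz": 0, "turn": 0, "gripper": 0.05},
    {"tx": 0, "ty": 0, "tz": 0, "turn": 0, "gripper": 0.05}
  ]
}}

```text
time_s: 18.0
tcp_pos: [0.4945, 0.2353, 0.2123]
eef_rot: [-90.0, -0.0, 154.2]
contact_force: [1.1, -1.0, 1.3]
gripper_width: 0.05
```

Run:
```python
from h import *
import pickle
s=r.get_state(); im,d=capture('wrist'); save('w13',im); pickle.dump((s,im,d),open('pics/w13.pkl','wb'))
save('w13c',cv2.resize(im[50:120,370:440],None,fx=8,fy=8,interpolation=cv2.INTER_CUBIC))
im2,d=capture('scene'); save('s13',cv2.resize(im2[222:262,315:355],None,fx=14,fy=14,interpolation=cv2.INTER_CUBIC))
print(s['time_s'],s['tcp_pos'],s['eef_rot'])
```

```text
18.0 [0.49448343 0.23526415 0.2122707 ] [-8.99773299e+01 -3.19490226e-03  1.54246986e+02]
```

View pics/w13c.png

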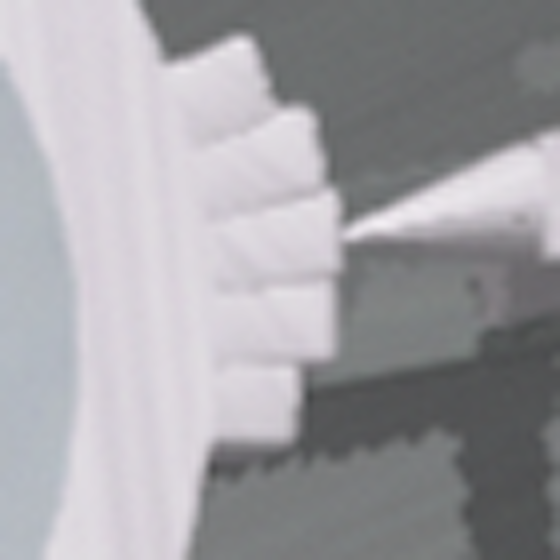

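View pics/s13.png

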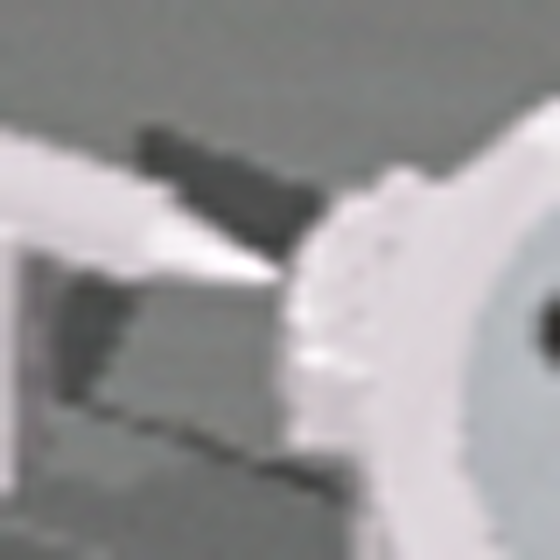

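Run:
```python
from h import *
import pickle
s,im,d=pickle.load(open('pics/w13.pkl','rb'))
Q=lambda x,y:(370+(x+.5)/8-.5,50+(y+.5)/8-.5)
g=lambda p,z:onz('wrist',[p],z,s)[0][:2]
C=np.array([.5803,.2011]); t=g(Q(342,235),.087)
for dC in([0,0],[-.001,-.001]):
    c=C+dC
    E=[ang(g(Q(*p),.1)-c) for p in((248,38),(312,107),(336,190),(342,270),(335,360),(298,442))]
    print('tip',np.hypot(*(t-c)),ang(t-c),np.round(E,1),[round((E[i]+E[5-i])/2,2) for i in range(3)])
# scene view cross-check at lump upper edge: outer corners
S=lambda x,y:(315+(x+.5)/14-.5,222+(y+.5)/14-.5)
f=lambda p,z:onz('scene',[p],z)[0][:2]
print('scene tip',ang(f(S(285,275),.087)-C),'corners',[ang(f(S(*p),.1)-C) for p in((405,168),(290,360-70),(290,443-70))])
```

```text
tip 0.09935341188566661 -105.46237572146751 [ -91.5  -97.5 -103.2 -108.4 -114.4 -120.1] [np.float64(-105.82), np.float64(-105.94), np.float64(-105.81)]
tip 0.09812547752113283 -105.05527487490421 [ -90.9  -97.  -102.7 -108.  -114.1 -119.9] [np.float64(-105.39), np.float64(-105.52), np.float64(-105.39)]
scene tip -104.70230269402208 corners [np.float64(-117.64695483926668), np.float64(-97.17034696586379), np.float64(-86.76142041364702)]
```

Lump middle is at -105.8° and the tip at -105.4°: 0.4°, or about 0.6 mm at the rim. The arm is clear, so I'm handing in.

Run:
```python
from h import *
print(r.close_job()); print(r.get_state()['time_s'])
```

```text
the job is handed in; nothing more can be done
None
the job is handed in; nothing more can be done
```

I turned the wheel with the pointer clockwise by its handle, at about 60°/s. I released it twice to check and made two small corrections back, then handed the job in at about 18 s. The gripper was clear of everything, and I did not touch the spare wheel or the red look-alike.

- **Final position:** in the last wrist view the lump's middle is at -105.8° and the pointer tip at -105.4°. That is about 0.6 mm apart at the rim. The tip measures 99.4 mm from the axle, against 99 given.
- **Forces:** the readings I saw stayed under 6 N while turning and gripping.

Some checks disagreed:
- **Handle position:** the gripped handle suggested an angle about 1° off the picture. I trusted the picture, which shows lump and tip together.
- **Scene camera:** its tip bearing was -104.7°, and its lump corners were too unclear to use.
- **Finger ends:** they looked about 30 mm higher than stated, but the grip held.

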